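# Load the splash pen and latch its gate

## Task

Lay the red granite sample tile flat in the middle of the black rubber mat inside the splash pen, let go of it, and then push the yellow gate gently shut with the fingers until its spring latch rides over the keeper and snaps in, so that the gate stays shut by itself. Do not slam or force the gate (a firm finger push of about 15 N at most), and leave the grey tile, the glass jar and the felt bob where they are.

Things in the scene. Friction and masses are not known exactly. Their poses are not given: they have to be found in the camera images.
- red_tile_centre (a point): Loose red speckled granite sample tile, 56 x 56 x 10 mm, about 0.1 kg, lying flat on the bench; the point is its centre, half-way up; x and y axes run along its edges, z up.
- grey_tile_centre (a point): Loose grey granite sample tile, 56 x 56 x 10 mm, a bystander; point at its centre, half-way up. It may lie at either of the two tile places.
- mat_centre (a point): Centre of the upper face of the black rubber mat (90 x 90 mm, its top 14 mm above the bench) fixed in the splash pen. In its frame (z up) the gate side is -x; the walls stand 83 mm off in +x, 95 mm off in +y and in -y; the shut gate is 95 mm off in -x.
- gate_hinge (a point): Point on the upright hinge axis of the yellow gate, 55 mm above the bench. Gate: plate 8 mm thick, 160 mm from the axis to its free edge, from 20 to 88 mm above the bench. In this frame, which turns with the gate, the free edge lies in -y, the outer face looks to -x. A brass bolt with a bevelled tip stands 9 mm out of the free edge on a spring.
- gate_push (a point): Centre of the outer face of the black rubber push pad (26 wide, 40 mm high) on the gate, 130 mm from the hinge axis, 55 mm above the bench; turns with the gate; +x is the way to push. Riding over the strike takes 5 rising to 13 N here over some 13 mm; then the resistance drops sharply as the bolt snaps in, and some 5 mm further on is a rigid stop.
- gate (a joint): Gate angle (rad): 0 nominally shut, more is open (outwards); starts at 0.55 to 0.95; seen from above it shuts anticlockwise. Light hinge friction. The keeper is set by hand in a slot, so the bolt meets it anywhere between 0.18 and 0.08, and snaps 0.1 later; this is not measured, feel for it. Latched, the gate rests between -0.065 and 0.055; unlatched, the spring pushes it out past 0.07.
- jar: Clear glass jar with grey lid, 71 mm wide, 102 mm high, a bystander at the back left of the bench; origin at the centre of its underside.
- felt_bob: Cream felt polishing bob, 60 mm wide, 25 mm high, a bystander at the back left; origin at the centre of its underside.
- pen: Splash pen, a fixed open-topped box screwed to the bench, 225 x 235 mm: base plate 10 mm thick, aluminium walls on three sides up to 89 mm above the bench, yellow gate on the fourth (-x) side, hinged at the +y end. At the -y end stands the steel keeper (strike and stop in one) that takes the gate's bolt. Origin under its middle, on the bench.
Mind the look-alikes: they are no part of the job. What is shaped like the part that bears red_tile_centre but turquoise is not meant.

How it is judged:
On the way, in this order (a step that is already met when the one before it is completed fails the run):
1. the red tile lies flat in the middle of the mat, let go, with the gate still open (horizontal distance between red_tile_centre and mat_centre below 0.015 m and z of red_tile_centre in the frame of mat_centre below 0.009 m and angle between red_tile_centre's own z axis and vertical below 0.1 rad and contact force between the fingers and red_tile below 0.05 N and value of joint gate above 0.2 rad), for 0.2 s.
2. the gate is pushed by the fingers onto its latch (value of joint gate below 0.12 rad and contact force between the fingers and gate above 2 N).
At the end, for the whole second after the job is handed in: The gate is latched: at rest and standing by itself below 0.062 rad (unlatched, the spring pushes it out beyond that), with the red tile lying flat and at rest on the mat, its centre within 18 mm of the mat's centre (value of joint gate below 0.062 rad and velocity of joint gate between -0.03 and 0.03 rad/s and horizontal distance between red_tile_centre and mat_centre below 0.018 m and z of red_tile_centre in the frame of mat_centre below 0.009 m and angle between red_tile_centre's own z axis and vertical below 0.1 rad and linear speed of red_tile below 0.01 m/s); the robot touches nothing.
It fails at once if the gate is forced: more than 18 N from the fingers or arm (contact force between any of the fingers, the arm and gate above 18 N).
It fails at once if the gate is slammed: it closes faster than 3 rad/s (velocity of joint gate below -3 rad/s).
It fails at once if the grey tile, the jar or the felt bob is shifted by more than 20 mm (distance of any of grey_tile_centre, jar, felt_bob from where it was at the start of the episode above 0.02 m).
It also fails if it takes over 72 s, if anything falls off the work surface, if the arm or the gripper's body presses on something with over 40 N, if the wrist force passes 120 N, or if a joint passes its speed limit or range.

## Robot

A 7-joint arm with a two-finger parallel gripper is mounted at the origin on the work surface; the furniture and walls round the work are solid. World frame = base frame: x ahead of the robot, y to its left, z up, the work surface at z = 0. Lengths are in m, angles in rad, forces in N, time in s.
With the tool pointing down it reaches from about 0.4 to 0.875 m from the base axis. Payload 19.3 kg.
Tool frame: the origin (TCP) lies at the very end of the fingers, on their centre line; the grasp point (between the pads) lies 19 mm behind it; z points along the fingers, y is the line along which they close (so a half turn about z gives the same grasp; the last joint's range is limited). The gripper opens to 85 mm and grips with 20 to 120 N. Pads are 22 mm wide; open, the fingers measure 114 mm over their backs; the gripper's body (76 mm by 85 mm) begins 54 mm behind the grasp point. The pads swing forward as they close: fully open they stand 13 mm farther back than shut.
Start: joints at [1.276, 0.521, -0.036, 1.599, 0.021, 1.021, -0.113], TCP at [0.139, -0.609, 0.231] pointing down, gripper open.
Joint ranges: [-2.91, 2.91], [-0.3, 2.13], [-1.5, 1.42], [0.17, 2.43], [-1.26, 4.41], [0.16, 1.93], [-2.52, 2.52]. Speed limits (rad/s): [1.89, 1.89, 2.39, 2.39, 3.01, 3.01, 3.01].

## Interface

Orientations are given as [roll, pitch, yaw] about the fixed x, y, z axes, in that order (R = Rz(yaw) Ry(pitch) Rx(roll)).
In Python, from workcell import bot gives the robot as it stands.
- The arm moves only by the tool servo_tool, never from a script. Its argument "plan" is a list of rows, each a list of 7 numbers: the finger opening in cm, from 0 to 8.54, then the shift along the tool's x, y, z in cm, then the turn, a rotation vector about the tool's x, y, z in degrees. In form: [[fingers, x, y, z, wx, wy, wz], ...]. A call has 1 to 10 rows; each row is the pose to reach, as a shift and turn from the pose commanded when the call began, along the tool's axes at that moment; what a row does not reach only later rows make up. A row lasts 1/10 s, in which the tool goes at most 50 mm and 8.59 degrees, less where a joint would pass 70% of its speed; a pose out of reach is approached as far as the arm can. A call with a gripper value outside its range is refused whole. The fingers move at their own pace and stop on an object; "force" is the grip in N (left out, the last holds). Time passes only in rows, so rows that repeat a pose let the fingers close. It gives the time, the measured TCP pose, the force, the opening and the grip force at its end, in the units of the state.
- bot.observe(): the state, without advancing time (a new reading comes with each control period).
- bot.grab_frame(name): name is "scene" or "top" or "wrist"; returns a dict with "frame" (480x640x3 uint8, blue, green, red), "mtx" (3x3 intrinsics, pixels), "R" (3x3) and "t" (3): a world point X has camera coordinates R X + t; the wrist camera has in their place "T_tool_cam" (4x4, takes a point from camera to tool coordinates, whose origin is the TCP and whose axes are the flange's). Camera axes: x right, y down, z forward; pixel columns grow to the right and rows downward; lengths in m; the calibration is good to about 2 mm. The wrist camera is an equidistant fisheye: a pixel r from the principal point sees the ray r / f radians off the axis. A picture is of the moment at which its call begins: read the wrist's pose just before it. There is no depth.
- bot.job_done(): hands the job in; it is judged then, once.
The state is a dict: "clock": time; "qpos": joint angles; "qd": joint speeds; "joint_efforts": joint torques, N m; "position": TCP position; "tool_rot": TCP orientation; "force": force on the tool from outside, world axes, zero at the start; "moment": the same for the moment, N m; "grip_width": finger opening in m; "finger_force": force on a finger pad.
Only numpy, scipy, OpenCV 4.12 (cv2) and the standard library are available. Lean on these libraries where they do the work, as an engineer would, in place of code of your own. Each camera call takes 0.05 s, during which the arm holds its last target. There are 200 camera calls.

## Working session

There is one attempt and no reset: what is moved stays moved. The work goes in short steps, Python scripts to look and compute and a tool call to move; the robot and the scene stay as the last step left them, time stands still between calls to the robot, and variables do not carry over. Pictures are saved under pics/ and viewed, at most 10 in all, crops included, and the job is handed in when it is done.

Besides the shell and the picture viewer there is one more tool, called after "Emit:" by a JSON object that holds its "op" and its "data". servo_tool: Moves the arm, as the interface text tells. Its arguments: {"type":"object","properties":{"plan":{"type":"array","items":{"type":"array","items":{"type":"number"}}},"force":{"type":"number"}},"required":["plan"]}

```bash
mkdir -p pics; cat > h.py <<'E'
import numpy as np, cv2
from workcell import bot
def ray(f,px,z):
    """world point on plane z seen at pixel px of fixed camera f"""
    K,R,t=[np.array(f[k],float) for k in("mtx","R","t")]; t=t.ravel()
    c=-R.T@t; d=R.T@np.linalg.inv(K)@np.array([px[0],px[1],1.])
    return c+d*(z-c[2])/d[2]
def proj(f,X):
    K,R,t=[np.array(f[k],float) for k in("mtx","R","t")]
    p=K@(R@np.array(X,float)+t.ravel()); return p[:2]/p[2]
E
python3 - <<'E'
from h import *
import pickle
s=bot.observe();print({k:np.round(v,3) for k,v in s.items()})
for n in("top","scene"):
    f=bot.grab_frame(n);pickle.dump(f,open(n+".pkl","wb"));cv2.imwrite(f"pics/{n}0.png",f["frame"])
    print(n,-np.array(f["R"]).T@np.array(f["t"]).ravel())
E
```

```text
{'clock': np.float64(0.0), 'qpos': array([ 1.276,  0.522, -0.036,  1.6  ,  0.021,  1.021, -0.113]), 'qd': array([-0.001, -0.   ,  0.   , -0.003,  0.001, -0.002,  0.   ]), 'joint_efforts': array([-0.0000e+00, -9.2711e+01,  1.9800e+00, -3.6993e+01,  1.8000e-02,
        8.0000e-03, -0.0000e+00]), 'position': array([ 0.139, -0.609,  0.231]), 'tool_rot': array([-3.14 ,  0.   ,  0.225]), 'force': array([-0.665,  0.268, -0.209]), 'moment': array([ 0.021, -0.012, -0.02 ]), 'finger_force': np.float64(0.0), 'grip_width': np.float64(0.085)}
top [0.4955171  0.12477706 1.25383615]
scene [ 0.23483048 -0.49872698  0.69536633]
```

View pics/top0.png

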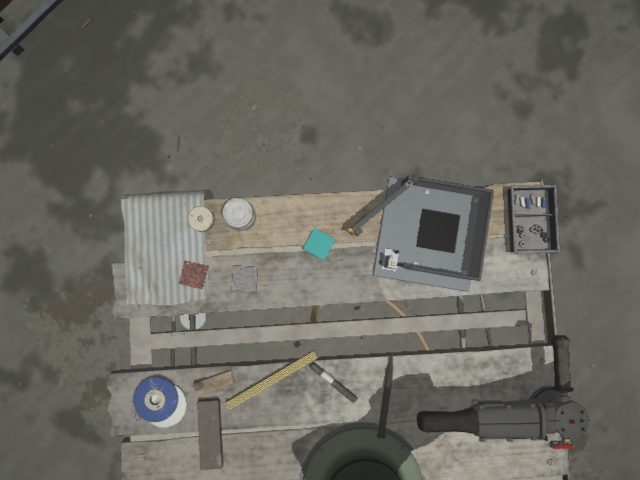

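View pics/scene0.png

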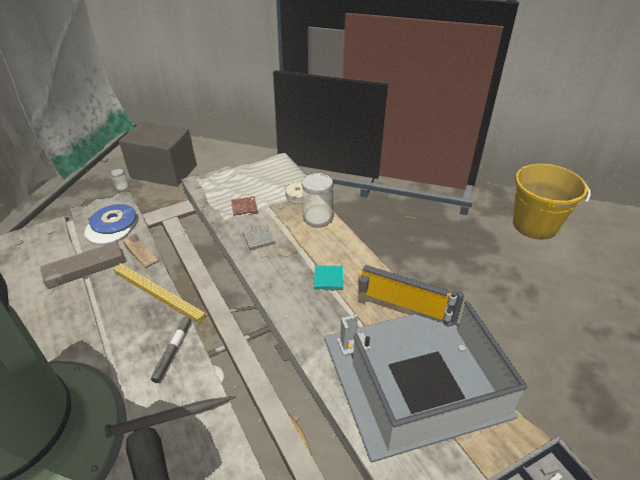

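The top view shows three tile-shaped things. Red speckled is at (194,274), grey at (244,278) and turquoise at (319,243). The red one fits the description; the turquoise one is the named decoy. The mat is at (438,231), the gate hinge near (410,181) and the gate's free edge near (353,231). The jar is at (238,212) and the bob at (200,218). Next I'll segment and confirm with one crop.

```bash
python3 - <<'E'
from h import *
import pickle
T=pickle.load(open("top.pkl","rb"));S=pickle.load(open("scene.pkl","rb"))
def tri(pt,ps):
    P=[np.array(f["mtx"])@np.c_[f["R"],np.array(f["t"]).ravel()] for f in(T,S)]
    X=cv2.triangulatePoints(P[0],P[1],np.array(pt,float).reshape(2,1),np.array(ps,float).reshape(2,1)).ravel();return X[:3]/X[3]
print("K",T["mtx"][0][0],"red tri",tri((194,274),(244,205)).round(3),"grey",tri((244,278),(258,236)).round(3),"mat",tri((438,231),(427,382)).round(3))
def blob(f,roi,fn,z,name):
    x0,y0,x1,y1=roi;im=f["frame"][y0:y1,x0:x1].astype(int)
    m=cv2.morphologyEx(fn(im).astype(np.uint8),cv2.MORPH_CLOSE,np.ones((3,3)))
    n,l,st,c=cv2.connectedComponentsWithStats(m);i=1+np.argmax(st[1:,4])
    p=np.argwhere(l==i)[:,::-1]+[x0,y0]
    W=np.array([ray(f,q,z)[:2] for q in p]);r=cv2.minAreaRect((W*1000).astype(np.float32))
    print(name,"px",p.mean(0).round(1),"mean",W.mean(0).round(4),"rect",np.round(r[0],1),np.round(r[1],1),"ang",round(r[2],1))
red=lambda a:(a[...,2]-a[...,0]>25)&(a[...,2]-a[...,1]>25)
blob(T,(170,250,220,300),red,.010,"redtop")
blob(S,(220,190,270,225),red,.010,"redscene")
blob(T,(405,200,475,260),lambda a:a.max(2)<42,.014,"mattop")
blob(S,(380,340,475,420),lambda a:a.max(2)<45,.014,"matscene")
a=cv2.resize(T["frame"][245:305,160:280],(480,240),interpolation=cv2.INTER_CUBIC)
b=cv2.resize(T["frame"][165:295,330:500],(680,520),interpolation=cv2.INTER_CUBIC)[:, :]
o=np.zeros((600,800,3),np.uint8);o[:78*1,:]=0
a=cv2.resize(a,(160,80)); 
c=cv2.resize(T["frame"][255:295,170:270],(400,160),interpolation=cv2.INTER_CUBIC)
g=cv2.resize(T["frame"][170:280,335:425],(360,440),interpolation=cv2.INTER_CUBIC)
h=cv2.resize(S["frame"][255:360,325:475],(430,301),interpolation=cv2.INTER_CUBIC)
o[:160,:400]=c;o[160:600,:360]=g;o[160:461,365:795]=h
cv2.imwrite("pics/crop1.png",o)
E
```

```text
K 539.6637981332204 red tri [0.492 0.373 0.009] grey [0.48  0.259 0.007] mat [ 0.58  -0.193  0.009]
redtop px [193.  274.4] mean [0.4914 0.3751] rect [491.2 375.1] [53.9 52.7] ang 75.3
redscene px [243.8 205.2] mean [0.4899 0.3717] rect [490.  371.9] [60.9 54.9] ang 76.7Traceback (most recent call last):
  File "<stdin>", line 18, in <module>
  File "<stdin>", line 11, in blob
    return _wrapfunc(a, 'argmax', axis=axis, out=out, **kwds)
    return bound(*args, **kwds)
ValueError: attempt to get argmax of an empty sequence
```

```bash
cat >> h.py <<'E'
def blob(f,roi,fn,z,name):
    x0,y0,x1,y1=roi;im=f["frame"][y0:y1,x0:x1].astype(int)
    m=cv2.morphologyEx(fn(im).astype(np.uint8),cv2.MORPH_OPEN,np.ones((3,3)))
    n,l,st,c=cv2.connectedComponentsWithStats(m);i=1+np.argmax(st[1:,4])
    p=np.argwhere(l==i)[:,::-1]+[x0,y0]
    W=np.array([ray(f,q,z)[:2] for q in p]);r=cv2.minAreaRect((W*1000).astype(np.float32))
    print(name,"px",p.mean(0).round(1),"mean",W.mean(0).round(4),"rect",np.round(r[0],1),np.round(r[1],1),"ang",round(r[2],1))
E
python3 - <<'E'
from h import *
import pickle
T=pickle.load(open("top.pkl","rb"));S=pickle.load(open("scene.pkl","rb"))
print(T["frame"][231,405:475:3].max(1),S["frame"][382,380:475:4].max(1))
for f,roi,n,p in((T,(412,205,465,256),"mattop",(231,438)),(S,(385,345,470,418),"matscene",(382,427))):
    th=int(f["frame"][p].max())+25
    blob(f,roi,lambda a:a.max(2)<th,.014,n)
o=np.zeros((600,800,3),np.uint8);R=lambda i,s:cv2.resize(i,s,interpolation=cv2.INTER_CUBIC)
o[:160,:400]=R(T["frame"][255:295,170:270],(400,160))
o[160:600,:360]=R(T["frame"][170:280,335:425],(360,440))
o[160:461,365:795]=R(S["frame"][255:360,325:475],(430,301))
cv2.imwrite("pics/crop1.png",o)
E
```

```text
[137 138 140 139 125  50  49  50  48  48  47  48  48  47  47  47  46  46
 136 135 137  77  76  71] [158 154 157 159 100  62  64  67  63  60  58  64  63  57  61  59  64  61
  64 102 156 154 159 157]
mattop px [437.6 230.4] mean [ 0.5794 -0.1905] rect [ 579.4 -190.4] [89.  88.6] ang 78.7
matscene px [425.5 382.1] mean [ 0.5764 -0.1947] rect [ 577.2 -193. ] [89.6 88.8] ang 79.0
```

View pics/crop1.png

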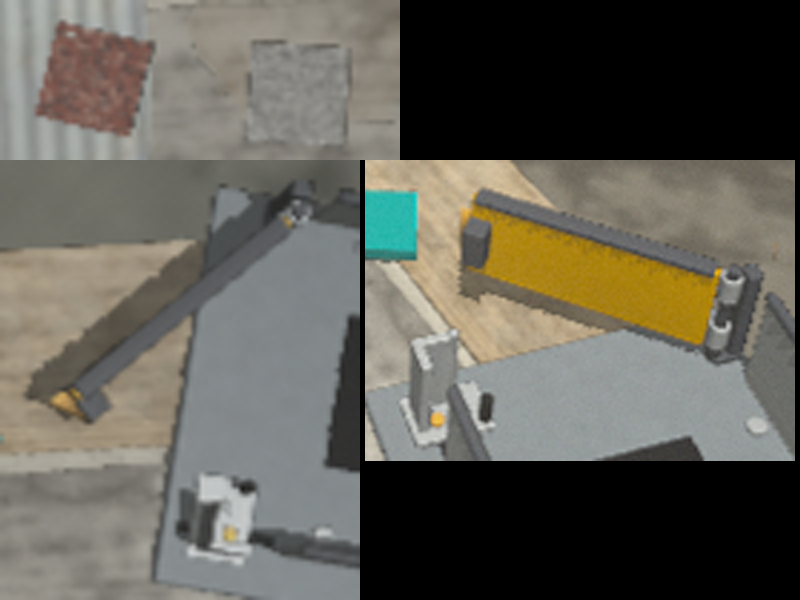

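The crop confirms the speckled red tile, left of the grey one, with its edges at about 76°. The mat centre is at about (0.578, -0.192) with pen edges at 79°. The gate is open and its free end is towards +y. Next, the gate geometry and a move helper.

```bash
cat >> h.py <<'E'
from scipy.spatial.transform import Rotation as Ro
def go(pos,yawdeg,roll=180,cur=None):
    """row (cm, deg) in tool axes from pose cur (default measured) to a tool-down pose"""
    s=bot.observe()
    p,R=cur or (s["position"],Ro.from_euler("xyz",s["tool_rot"]))
    G=Ro.from_euler("xyz",[180,0,yawdeg],degrees=True)
    d=R.inv().apply(np.array(pos)-p)*100; w=(R.inv()*G).as_rotvec(degrees=True)
    return np.r_[d,w].round(2).tolist()
E
python3 - <<'E'
from h import *
import pickle
T=pickle.load(open("top.pkl","rb"))
h=ray(T,(408.75,183),.088);e=ray(T,(350,229.5),.088);print("hinge",h.round(4),"free",e.round(4),np.linalg.norm(h-e))
m=np.array([.578,-.192]);yw=np.radians(-101.1);X=np.array([np.cos(yw),np.sin(yw)]);Y=np.array([-X[1],X[0]])
print("hinge in mat",(h[:2]-m)@X,(h[:2]-m)@Y)
d=e-h;yg=np.arctan2(d[0],-d[1]);print("theta",yw-yg)
s=bot.observe();print(go((.5,-.25,.22),40))
G=Ro.from_euler("xyz",[180,0,40],degrees=True)
print(go((.491,.3735,.15),76,cur=(np.array([.5,-.25,.22]),G)))
E
```

```text
hinge [ 0.6797 -0.1123  0.088 ] free [0.5807 0.0191 0.088 ] 0.16449253621937462
hinge in mat -0.09776580925063177 0.0844302059710997
theta 0.731700887241439
[43.17, -26.96, 1.1, -0.06, -0.01, -27.12]
[39.39, -48.34, 7.0, 0.0, 0.0, -36.0]
```

Emit:
{"op": "servo_tool", "data": {"plan": [[8.5,43.2,-27,1.1,0,0,-27],[8.5,43.2,-27,1.1,0,0,-27],[8.5,43.2,-27,1.1,0,0,-27],[8.5,43.2,-27,1.1,0,0,-27],[8.5,43.2,-27,1.1,0,0,-27],[8.5,43.2,-27,1.1,0,0,-27],[8.5,43.2,-27,1.1,0,0,-27],[8.5,43.2,-27,1.1,0,0,-27],[8.5,43.2,-27,1.1,0,0,-27],[8.5,43.2,-27,1.1,0,0,-27]]}}

```text
clock: 1.1
position: [0.4945, -0.2549, 0.2204]
tool_rot: [-3.141, 0.0, 0.696]
force: [0.4, -1.1, -0.3]
grip_width: 0.0847
finger_force: 0.0
```

Emit:
{"op": "servo_tool", "data": {"plan": [[8.5,39.4,-48.3,7,0,0,-36],[8.5,39.4,-48.3,7,0,0,-36],[8.5,39.4,-48.3,7,0,0,-36],[8.5,39.4,-48.3,7,0,0,-36],[8.5,39.4,-48.3,7,0,0,-36],[8.5,39.4,-48.3,7,0,0,-36],[8.5,39.4,-48.3,7,0,0,-36],[8.5,39.4,-48.3,7,0,0,-36],[8.5,39.4,-48.3,7,0,0,-36],[8.5,39.4,-48.3,7,0,0,-36]]}}

```text
clock: 2.1
position: [0.4872, 0.2422, 0.1643]
tool_rot: [-3.141, 0.0, 1.324]
force: [1.4, -0.3, 0.5]
grip_width: 0.0848
finger_force: 0.0
```

Emit:
{"op": "servo_tool", "data": {"plan": [[8.5,0,0,0,0,0,0]]}}

```text
clock: 2.2
position: [0.4857, 0.2475, 0.1641]
tool_rot: [-3.14, -0.003, 1.332]
force: [-0.1, -0.7, -0.3]
grip_width: 0.0848
finger_force: 0.0
```

```bash
python3 - <<'E'
from h import *
s=bot.observe();print(s["position"],s["tool_rot"],s["qpos"].round(2),go((.491,.3735,.15),76))
f=bot.grab_frame("wrist");cv2.imwrite("pics/w1.png",f["frame"]);print(f["mtx"],np.round(f["T_tool_cam"],3))
E
```

```text
[0.48567442 0.24746606 0.1640849 ] [-3.13960200e+00 -2.84895232e-03  1.33232455e+00] [-0.21  0.52 -0.5   1.86  0.32  0.84 -1.11] [12.37, -2.46, 1.45, -0.11, -0.16, 0.34]
[[371.64829954   0.         314.04249297]
 [  0.         371.64829954 239.69243791]
 [  0.           0.           1.        ]] [[-0.    -0.955 -0.297  0.076]
 [ 1.     0.    -0.002  0.001]
 [ 0.002 -0.297  0.955 -0.144]
 [ 0.     0.     0.     1.   ]]
```

View pics/w1.png

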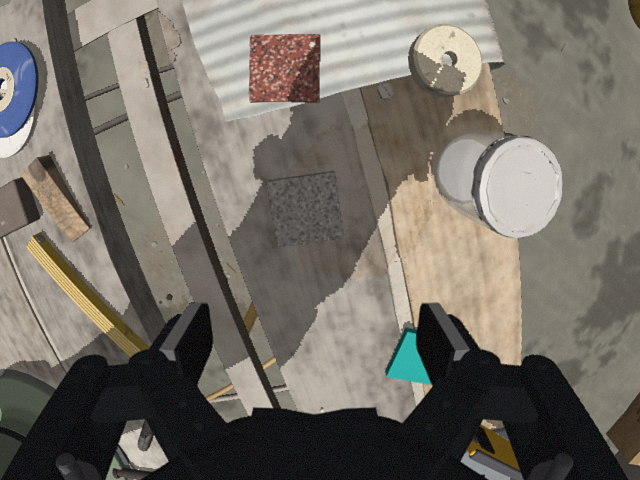

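The wrist view shows the red tile at (285,68), squared to the fingers, with the grey tile at (306,209) and the jar and bob well clear. I'll move above the red tile and measure again.

Emit:
{"op": "servo_tool", "data": {"plan": [[8.5,8,-2.5,4,0,0,0],[8.5,8,-2.5,4,0,0,0],[8.5,8,-2.5,4,0,0,0],[8.5,8,-2.5,4,0,0,0]]}}

```text
clock: 2.65
position: [0.4827, 0.3236, 0.124]
tool_rot: [-3.141, 0.001, 1.325]
force: [0.3, 0.6, 0.2]
grip_width: 0.0851
finger_force: 0.0
```

```bash
cat >> h.py <<'E'
def wblob(fn,z,name,roi=(0,0,640,480)):
    s=bot.observe();f=bot.grab_frame("wrist")
    p,R=s["position"],Ro.from_euler("xyz",s["tool_rot"])
    x0,y0,x1,y1=roi;im=f["frame"][y0:y1,x0:x1].astype(int)
    m=cv2.morphologyEx(fn(im).astype(np.uint8),cv2.MORPH_CLOSE,np.ones((7,7)))
    n,l,st,c=cv2.connectedComponentsWithStats(m);i=1+np.argmax(st[1:,4])
    q=np.argwhere(l==i)[:,::-1]+[x0,y0.__int__()]
    W=np.array([wray(f,p,R,a,z)[:2] for a in q]);r=cv2.minAreaRect((W*1000).astype(np.float32))
    print(name,"px",q.min(0),q.max(0),"mean",W.mean(0).round(4),"rect",np.round(r[0],1),np.round(r[1],1),"ang",round(r[2],1));return f
def wray(f,p,R,a,z):
    K=np.array(f["mtx"]);M=np.array(f["T_tool_cam"])
    u=(np.array(a)-K[:2,2])/K[0,0];r=np.hypot(*u)
    d=np.r_[u/r*np.sin(r),np.cos(r)]
    c=p+R.apply(M[:3,3]);d=R.apply(M[:3,:3]@d);return c+d*(z-c[2])/d[2]
E
python3 - <<'E'
from h import *
red=lambda a:(a[...,2]-a[...,0]>20)&(a[...,2]-a[...,1]>20)
f=wblob(red,.010,"red");cv2.imwrite("pics/w2.png",f["frame"])
s=bot.observe();print(s["position"],s["tool_rot"]);print(go((.491,.3735,.06),76))
E
```

```text
red px [407 151] [536 364] mean [0.5895 0.2705] rect [599.9 254.8] [199.6 112.5] ang 84.1
[0.48322269 0.32278343 0.12455404] [-3.14156262e+00  1.03025512e-03  1.32345517e+00]
[5.11, -0.49, 6.45, -0.0, 0.06, -0.17]
```

```bash
python3 - <<'E'
from h import *
red=lambda a:(a[...,2]>1.7*a[...,0])&(a[...,2]>1.6*a[...,1])&(a[...,2]>50)
f=wblob(red,.010,"red",(200,0,400,300))
E
```

```text
red px [269 121] [347 199] mean [0.4929 0.3764] rect [492.5 375.6] [54.7 54.5] ang 75.2
```

```bash
python3 - <<'E'
from h import *
print(go((.4918,.3752,.0),75.6), bot.observe()["force"])
E
```

```text
[5.33, -0.5, 12.48, 0.03, 0.04, 0.18] [-0.55048997 -0.3274114   0.28783487]
```

Emit:
{"op": "servo_tool", "data": {"plan": [[7.6,5.3,-0.5,6,0,0,0],[7.6,5.3,-0.5,6,0,0,0],[7.6,5.3,-0.5,9,0,0,0],[7.6,5.3,-0.5,10,0,0,0],[7.6,5.3,-0.5,11,0,0,0],[7.6,5.3,-0.5,11.5,0,0,0],[7.6,5.3,-0.5,12,0,0,0],[7.6,5.3,-0.5,12.3,0,0,0],[7.6,5.3,-0.5,12.3,0,0,0]]}}

```text
clock: 3.65
position: [0.4912, 0.3765, 0.0019]
tool_rot: [3.141, -0.0, 1.324]
force: [-0.6, 0.1, 0.6]
grip_width: 0.0758
finger_force: 0.0
```

```bash
python3 - <<'E'
from h import *
print(go((.4918,.3752,.0),75.6))
f=bot.grab_frame("wrist");cv2.imwrite("pics/w3.png",f["frame"][100:400,130:530])
E
```

```text
[-0.11, 0.09, 0.19, 0.01, -0.01, 0.26]
```

View pics/w3.png

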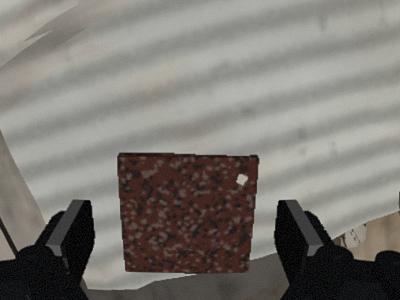

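The tile lies between the two pads with similar gaps on each side. I'll lower slightly and close.

Emit:
{"op": "servo_tool", "data": {"plan": [[7,0,0,0.25,0,0,0],[6.2,0,0,0.25,0,0,0],[5,0,0,0.25,0,0,0],[5,0,0,0.25,0,0,0],[5,0,0,0.25,0,0,0],[5,0,0,0.25,0,0,0]], "force": 35}}

```text
clock: 4.3
position: [0.491, 0.3767, -0.0004]
tool_rot: [3.141, -0.0, 1.324]
force: [-2.3, -1.7, 5.3]
grip_width: 0.0544
finger_force: 36.7
```

Emit:
{"op": "servo_tool", "data": {"plan": [[5,0,0,-1,0,0,0],[5,0,0,-3,0,0,0],[5,0,0,-6,0,0,0],[5,0,0,-10,0,0,0],[5,0,0,-13,0,0,0],[5,0,0,-15,0,0,0],[5,0,0,-15,0,0,0]]}}

```text
clock: 5.0
position: [0.492, 0.3775, 0.1527]
tool_rot: [3.139, -0.004, 1.324]
force: [-0.1, -0.3, -1.7]
grip_width: 0.0548
finger_force: 37.8
```

```bash
python3 - <<'E'
from h import *
s=bot.observe();print(s["position"],s["qpos"].round(2),s["finger_force"],s["grip_width"])
print(go((.578,-.192,.15),79))
f=bot.grab_frame("wrist");cv2.imwrite("pics/w4.png",f["frame"][100:400,130:530])
E
```

```text
[0.49200913 0.37748393 0.15273956] [-0.43  0.64 -0.48  1.67  0.36  0.92 -1.29] 37.788010239601135 0.05479125522683867
[-53.13, 22.24, 0.15, 0.17, -0.2, -3.13]
```

View pics/w4.png

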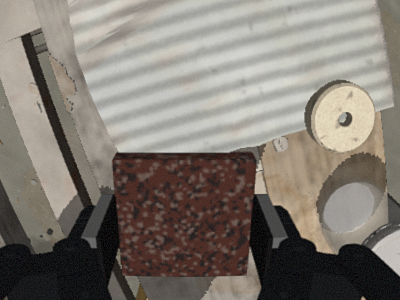

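The tile is held flat. I'll carry it over the mat with yaw about -11°, which keeps the last joint mid-range.

Emit:
{"op": "servo_tool", "data": {"plan": [[5,-10,4.2,0,0,0,15],[5,-20,8.4,0,0,0,30],[5,-30,12.6,0,0,0,45],[5,-40,16.8,0,0,0,60],[5,-48,20,0,0,0,75],[5,-53.1,22.2,0,0,0,87],[5,-53.1,22.2,0,0,0,87],[5,-53.1,22.2,0,0,0,87],[5,-53.1,22.2,0,0,0,87],[5,-53.1,22.2,0,0,0,87]]}}

```text
clock: 6.05
position: [0.5649, -0.1198, 0.1485]
tool_rot: [3.141, 0.001, -0.182]
force: [0.6, 0.4, -0.8]
grip_width: 0.0549
finger_force: 37.8
```

Emit:
{"op": "servo_tool", "data": {"plan": [[5,0,0,0,0,0,0]]}}

```text
clock: 6.15
position: [0.5648, -0.1253, 0.1483]
tool_rot: [3.138, 0.001, -0.189]
force: [-1.2, 1.5, 0.3]
grip_width: 0.0548
finger_force: 37.8
```

```bash
python3 - <<'E'
from h import *
s=bot.observe();print(s["position"],s["tool_rot"],s["qpos"].round(2))
print(go((.578,-.192,.06),-11))
E
```

```text
[ 0.56476968 -0.12530925  0.14829871] [ 3.13813198e+00  6.97228467e-04 -1.89367864e-01] [ 0.17  0.55 -0.07  1.8   0.06  0.8  -1.7 ]
[2.56, 6.27, 8.85, 0.2, 0.04, 0.15]
```

Emit:
{"op": "servo_tool", "data": {"plan": [[5,2.6,6.3,4,0,0,0],[5,2.6,6.3,7,0,0,0],[5,2.6,6.3,9,0,0,0],[5,2.6,6.3,10.5,0,0,0],[5,2.6,6.3,11.5,0,0,0],[5,2.6,6.3,12.2,0,0,0],[5,2.6,6.3,12.7,0,0,0],[5,2.6,6.3,12.9,0,0,0],[5,2.6,6.3,13.0,0,0,0],[5,2.6,6.3,13.0,0,0,0]]}}

```text
clock: 7.15
position: [0.5804, -0.1844, 0.0196]
tool_rot: [3.142, -0.001, -0.176]
force: [0.6, 0.3, -0.8]
grip_width: 0.0548
finger_force: 37.8
```

```bash
python3 - <<'E'
from h import *
s=bot.observe();print(s["position"],s["tool_rot"],s["force"])
print(go((.578,-.192,.014),-11))
E
```

```text
[ 0.58036329 -0.18436155  0.01963376] [ 3.14157703e+00 -6.23716031e-04 -1.75583577e-01] [ 0.58882527  0.30511724 -0.81916461]
[-0.1, 0.79, 0.56, 0.0, -0.04, 0.94]
```

Emit:
{"op": "servo_tool", "data": {"plan": [[5,0,0.8,0.1,0,0,0],[5,0,0.8,0.3,0,0,0],[5,0,0.8,0.5,0,0,0],[5,0,0.8,0.55,0,0,0],[5,0,0.8,0.55,0,0,0]]}}

```text
clock: 7.65
position: [0.5787, -0.1922, 0.0136]
tool_rot: [-3.142, 0.0, -0.176]
force: [0.3, 0.2, -2.1]
grip_width: 0.0548
finger_force: 37.8
```

Emit:
{"op": "servo_tool", "data": {"plan": [[6,0,0,0,0,0,0],[6.5,0,0,0,0,0,0],[7.2,0,0,0,0,0,0],[7.2,0,0,-1,0,0,0],[7.2,0,0,-3,0,0,0],[7.2,0,0,-6,0,0,0],[7.2,0,0,-10,0,0,0],[7.2,0,0,-14,0,0,0],[7.2,0,0,-14,0,0,0]]}}

```text
clock: 8.55
position: [0.5811, -0.193, 0.1597]
tool_rot: [3.141, -0.008, -0.176]
force: [0.1, -0.5, 0.4]
grip_width: 0.072
finger_force: 0.0
```

The tile is released on the mat. Next I'll check its placement and compute the approach to the gate pad.

```bash
cat >> h.py <<'E'
H=np.array([.6797,-.1123]);Y0=np.radians(-101.1)
def pad(th,off,r=.127,z=.045):
    """TCP pose with tool centre 'off' outside the gate mid-plane, at radius r; tool x = push direction"""
    y=Y0-th;X=np.array([np.cos(y),np.sin(y)]);Yv=np.array([-X[1],X[0]])
    return np.r_[H-r*Yv-off*X,z],np.degrees(y)
E
python3 - <<'E'
from h import *
red=lambda a:(a[...,2]>1.4*a[...,0])&(a[...,2]>1.4*a[...,1])&(a[...,2]>40)
f=wblob(red,.024,"red",(150,0,500,480))
s=bot.observe()
print("TCP",s["position"],s["qpos"].round(2))
a=pad(.73,.06,z=.16);print(a,go(*a));a=pad(.73,.06);print(a)
E
```

```text
red px [277 195] [350 266] mean [ 0.579  -0.1916] rect [ 578.2 -191.4] [57.  57.9] ang 79.9
TCP [ 0.57999953 -0.1926664   0.1571406 ] [ 0.28  0.58 -0.08  1.71  0.06  0.85 -1.57]
(array([0.65100982, 0.02519863, 0.16      ]), np.float64(-142.92591904455008)) [3.18, -22.69, -0.28, -0.32, -0.17, 132.85]
(array([0.65100982, 0.02519863, 0.045     ]), np.float64(-142.92591904455008))
```

The tile lies at (0.5785,-0.1915), within 1 mm of the mat centre. I'll move above the outer side of the gate with the fingers closing.

Emit:
{"op": "servo_tool", "data": {"plan": [[0,0.5,-3,0,0,0,8.3],[0,1,-6,0,0,0,16.6],[0,1,-9,0,0,0,24.9],[0,1.5,-12,0,0,0,33.2],[0,2,-15,0,0,0,41.5],[0,2.5,-18,0,0,0,49.8],[0,3,-21,0,0,0,58.1],[0,3.2,-22.7,0,0,0,66.4],[0,3.2,-22.7,0,0,0,74.7],[0,3.2,-22.7,0,0,0,83]], "force": 30}}

```text
clock: 9.6
position: [0.6473, 0.0243, 0.1509]
tool_rot: [3.126, 0.004, -1.443]
force: [-0.7, -1.3, -2.2]
grip_width: 0.0002
finger_force: 0.0
```

Emit:
{"op": "servo_tool", "data": {"plan": [[0,0,0,0,0,0,8.3],[0,0,0,0,0,0,16.6],[0,0,0,0,0,0,24.9],[0,0,0,0,0,0,33.2],[0,0,0,0,0,0,41.5],[0,0,0,0,0,0,49.8],[0,0,0,0,0,0,49.8]]}}

```text
clock: 10.3
position: [0.5658, -0.056, 0.1377]
tool_rot: [-3.137, 0.073, -2.064]
force: [0.5, -0.5, -0.4]
grip_width: -0.0005
finger_force: 0.0
```

```bash
python3 - <<'E'
from h import *
s=bot.observe()
print("TCP",s["position"],s["tool_rot"],s["qpos"].round(2),s["grip_width"])
a=pad(.73,.05);print(a,go(*a))
f=bot.grab_frame("wrist");cv2.imwrite("pics/w5.png",f["frame"])
E
```

```text
TCP [ 0.56576167 -0.05599568  0.13769101] [-3.13655608  0.07328752 -2.06443854] [-0.72  1.14  1.42  1.9  -1.26  1.34 -2.52] -0.00045005472100869705
(array([0.64303125, 0.01917016, 0.045     ]), np.float64(-142.92591904455008)) [-9.57, -3.19, 10.01, 0.62, 4.2, 24.62]
```

View pics/w5.png

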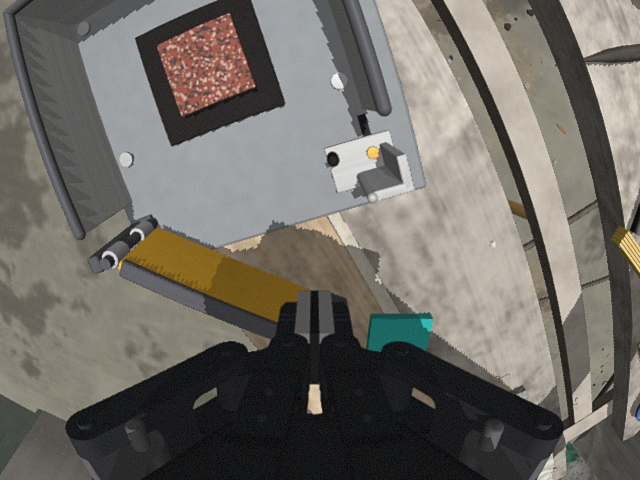

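The last joint ran to its limit in that direction, with yaw about -118°. The view shows the red tile central on the mat at (210,65), the gate lying from (130,250) to (300,310), and the keeper at (370,165). I'll turn back the other way to yaw +37° and use the opposite finger side.

```bash
python3 - <<'E'
from h import *
a=(.645,.02,.17);G=Ro.from_euler("xyz",[180,0,-60],degrees=True)
print(go(a,-60)); print(go(a,37,cur=(np.array(a),G)))
E
```

```text
[-11.02, -3.41, -2.44, -2.35, 3.67, -58.7]
[0.0, 0.0, 0.0, -0.0, 0.0, -97.0]
```

Emit:
{"op": "servo_tool", "data": {"plan": [[0,-4,-1.5,-2.4,-2.35,3.67,-8],[0,-8,-3,-2.4,-2.35,3.67,-16],[0,-11,-3.4,-2.4,-2.35,3.67,-24],[0,-11,-3.4,-2.4,-2.35,3.67,-32],[0,-11,-3.4,-2.4,-2.35,3.67,-40],[0,-11,-3.4,-2.4,-2.35,3.67,-48],[0,-11,-3.4,-2.4,-2.35,3.67,-58.7],[0,-11,-3.4,-2.4,-2.35,3.67,-58.7],[0,-11,-3.4,-2.4,-2.35,3.67,-58.7]]}}

```text
clock: 11.25
position: [0.6475, 0.0242, 0.1698]
tool_rot: [-3.141, -0.0, -1.036]
force: [0.7, -1.2, -0.2]
grip_width: -0.0005
finger_force: 0.0
```

```bash
python3 - <<'E'
from h import *
s=bot.observe()
print("TCP",s["position"],s["tool_rot"],s["qpos"].round(2))
print(go((.645,.02,.17),-30))
E
```

```text
TCP [0.64748581 0.02422679 0.16975225] [-3.14058102e+00 -1.49441469e-04 -1.03589895e+00] [-0.78  1.07  1.3   1.63 -1.06  1.3  -1.89]
[0.24, 0.43, -0.03, -0.05, -0.02, -29.35]
```

Clean recovery, so I'll turn on to yaw +37°.

Emit:
{"op": "servo_tool", "data": {"plan": [[0,0,0,0,0,0,-8.5],[0,0,0,0,0,0,-17],[0,0,0,0,0,0,-25.5],[0,0,0,0,0,0,-34],[0,0,0,0,0,0,-42.5],[0,0,0,0,0,0,-51],[0,0,0,0,0,0,-59.5],[0,0,0,0,0,0,-68],[0,0,0,0,0,0,-76.5],[0,0,0,0,0,0,-85]]}}

```text
clock: 12.25
position: [0.6474, 0.0239, 0.1696]
tool_rot: [3.141, -0.0, 0.451]
force: [1.2, 0.1, -0.4]
grip_width: -0.0002
finger_force: 0.0
```

Emit:
{"op": "servo_tool", "data": {"plan": [[0,0,0,0,0,0,-8],[0,0,0,0,0,0,-11],[0,0,0,0,0,0,-11]]}}

```text
clock: 12.55
position: [0.6475, 0.0238, 0.1698]
tool_rot: [3.141, -0.001, 0.638]
force: [-0.3, -0.7, 0.5]
grip_width: 0.0002
finger_force: 0.0
```

```bash
python3 - <<'E'
from h import *
s=bot.observe()
print("TCP",s["position"],s["tool_rot"],s["qpos"].round(2))
a=pad(.73,.05,z=.058);print(a,go(a[0],a[1]+180))
f=bot.grab_frame("top");
o=np.hstack([cv2.resize(f["frame"][165:275,330:440],(400,400),interpolation=cv2.INTER_CUBIC)]);cv2.imwrite("pics/t6.png",o)
E
```

```text
TCP [0.64749865 0.02381439 0.16984765] [ 3.14110908e+00 -7.60372039e-04  6.37886381e-01] [-0.68  0.85  0.97  1.62 -0.77  1.09 -0.43]
(array([0.64303125, 0.01917016, 0.058     ]), np.float64(-142.92591904455008)) [-0.64, 0.1, 11.18, 0.03, -0.04, -0.53]
```

View pics/t6.png

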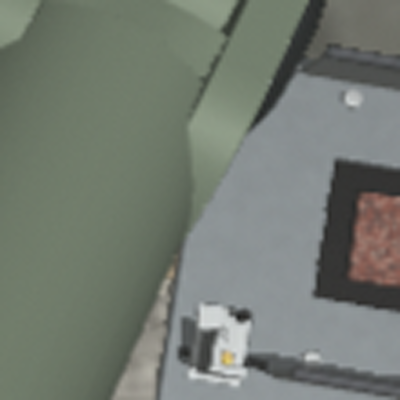

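The arm hides the gate from above. The TCP is about 56 mm outside the gate plane, so it is safe to descend.

Emit:
{"op": "servo_tool", "data": {"plan": [[0,0,0,3,0,0,0],[0,0,0,6,0,0,0],[0,0,0,8,0,0,0],[0,0,0,10,0,0,0],[0,0,0,11.2,0,0,0],[0,0,0,11.2,0,0,0]]}}

```text
clock: 13.2
position: [0.6472, 0.0238, 0.0565]
tool_rot: [3.141, 0.001, 0.638]
force: [0.7, 0.1, -0.3]
grip_width: 0.0001
finger_force: 0.0
```

```bash
python3 - <<'E'
from h import *
s=bot.observe()
print("TCP",s["position"],s["tool_rot"],s["qpos"].round(2),s["force"])
for t in np.r_[.73,.6,.5,.4,.3,.25,.2,.15,.1,.05,0,-.05]:
    a=pad(t,.025,z=.058);print(t,a[0].round(4),go(a[0],a[1]+180))
E
```

```text
TCP [0.64716741 0.02379543 0.05654178] [3.14141373e+00 8.55916411e-04 6.37811364e-01] [-0.62  0.98  0.85  1.68 -0.89  0.92 -0.34] [ 0.65386682  0.09355764 -0.27512407]
0.73 [0.6231 0.0041 0.058 ] [-3.11, 0.15, -0.14, 0.01, 0.05, -0.53]
0.6 [ 0.6085 -0.0042  0.058 ] [-4.78, -0.05, -0.14, 0.01, 0.05, -7.98]
0.5 [ 0.598  -0.0119  0.058 ] [-6.07, -0.06, -0.14, 0.0, 0.05, -13.71]
0.4 [ 0.5884 -0.0205  0.058 ] [-7.36, 0.06, -0.14, 0.0, 0.05, -19.44]
0.3 [ 0.5797 -0.0301  0.058 ] [-8.63, 0.31, -0.14, -0.0, 0.05, -25.17]
0.25 [ 0.5757 -0.0352  0.058 ] [-9.25, 0.49, -0.14, -0.0, 0.05, -28.03]
0.2 [ 0.572  -0.0405  0.058 ] [-9.87, 0.69, -0.14, -0.0, 0.05, -30.9]
0.15 [ 0.5686 -0.046   0.058 ] [-10.47, 0.92, -0.14, -0.0, 0.05, -33.76]
0.1 [ 0.5654 -0.0516  0.058 ] [-11.06, 1.19, -0.14, -0.01, 0.05, -36.63]
0.05 [ 0.5625 -0.0574  0.058 ] [-11.64, 1.48, -0.14, -0.01, 0.05, -39.49]
0.0 [ 0.5599 -0.0633  0.058 ] [-12.2, 1.8, -0.14, -0.01, 0.05, -42.36]
-0.05 [ 0.5576 -0.0694  0.058 ] [-12.74, 2.15, -0.13, -0.01, 0.05, -45.22]
```

Emit:
{"op": "servo_tool", "data": {"plan": [[0,-1,0,0,0,0,0],[0,-2,0.1,0,0,0,0],[0,-2.6,0.1,0,0,0,-0.5],[0,-3.1,0.1,0,0,0,-0.5],[0,-3.5,0.1,0,0,0,-2],[0,-3.9,0,0,0,0,-4],[0,-4.4,0,0,0,0,-6],[0,-4.8,0,0,0,0,-8],[0,-5.3,0,0,0,0,-10],[0,-6,0,0,0,0,-13.5]]}}

```text
clock: 14.2
position: [0.5996, -0.0117, 0.058]
tool_rot: [3.14, -0.001, 0.878]
force: [0.7, 0.6, 0.1]
grip_width: 0.0002
finger_force: 0.2
```

```bash
python3 - <<'E'
from h import *
s=bot.observe();f=bot.grab_frame("wrist");cv2.imwrite("pics/w7.png",f["frame"])
print("TCP",s["position"],s["tool_rot"],s["force"])
for t in np.r_[.4,.3,.25,.2]:
    a=pad(t,.025,z=.058);print(t,go(a[0],a[1]+180))
E
```

```text
TCP [ 0.59962499 -0.01171205  0.05802773] [ 3.14020336e+00 -1.05258568e-03  8.77830777e-01] [0.74893155 0.63701493 0.14585045]
0.4 [-1.25, -0.31, 0.02, 0.08, -0.03, -5.49]
0.3 [-2.54, -0.37, 0.02, 0.08, -0.02, -11.22]
0.25 [-3.19, -0.35, 0.01, 0.08, -0.02, -14.08]
0.2 [-3.84, -0.3, 0.01, 0.08, -0.02, -16.95]
```

View pics/w7.png

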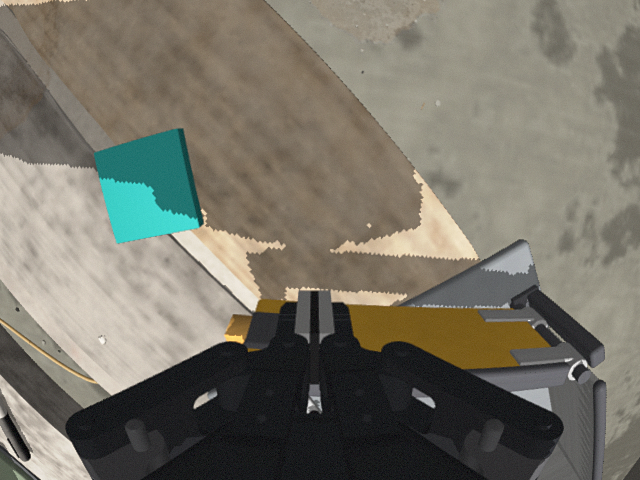

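The fingers are on the gate's outer face near the free edge, with the bolt at (238,328). The gate is following with almost no force, so I'll go on slowly.

Emit:
{"op": "servo_tool", "data": {"plan": [[0,-0.5,-0.1,0,0,0,-2],[0,-1,-0.25,0,0,0,-4.4],[0,-1.5,-0.3,0,0,0,-6.6],[0,-2,-0.35,0,0,0,-8.8],[0,-2.5,-0.37,0,0,0,-11],[0,-2.9,-0.36,0,0,0,-12.8],[0,-3.2,-0.35,0,0,0,-14.1],[0,-3.2,-0.35,0,0,0,-14.1]]}}

```text
clock: 15.05
position: [0.5764, -0.0345, 0.0581]
tool_rot: [3.14, -0.001, 1.12]
force: [1.5, 0.1, 0.6]
grip_width: -0.0
finger_force: 0.0
```

```bash
python3 - <<'E'
from h import *
s=bot.observe()
print("TCP",s["position"],s["tool_rot"],s["force"])
for t in np.arange(.24,-.1,-.02):
    a=pad(t,.025,z=.058);print(t.round(2),go(a[0],a[1]+180))
E
```

```text
TCP [ 0.57635158 -0.03450813  0.05805235] [ 3.14014530e+00 -5.38581851e-04  1.12034750e+00] [1.54435728 0.07771464 0.59221911]
0.24 [-0.22, -0.05, 0.01, 0.08, -0.03, -0.96]
0.22 [-0.47, -0.09, 0.0, 0.08, -0.03, -2.1]
0.2 [-0.73, -0.13, 0.0, 0.08, -0.03, -3.25]
0.18 [-0.98, -0.16, 0.0, 0.08, -0.03, -4.4]
0.16 [-1.24, -0.19, 0.0, 0.08, -0.03, -5.54]
0.14 [-1.5, -0.21, 0.0, 0.08, -0.03, -6.69]
0.12 [-1.76, -0.23, 0.0, 0.08, -0.03, -7.83]
0.1 [-2.02, -0.24, 0.0, 0.09, -0.02, -8.98]
0.08 [-2.28, -0.25, 0.0, 0.09, -0.02, -10.13]
0.06 [-2.53, -0.25, 0.0, 0.09, -0.02, -11.27]
0.04 [-2.79, -0.25, 0.0, 0.09, -0.02, -12.42]
0.02 [-3.05, -0.24, 0.0, 0.09, -0.02, -13.56]
0.0 [-3.31, -0.23, 0.0, 0.09, -0.02, -14.71]
-0.02 [-3.57, -0.21, 0.0, 0.09, -0.02, -15.85]
-0.04 [-3.83, -0.19, 0.0, 0.09, -0.02, -17.0]
-0.06 [-4.08, -0.16, 0.0, 0.09, -0.02, -18.15]
-0.08 [-4.34, -0.12, 0.0, 0.09, -0.02, -19.29]
```

Emit:
{"op": "servo_tool", "data": {"plan": [[0,-0.2,-0.05,0,0,0,-0.9],[0,-0.4,-0.08,0,0,0,-1.8],[0,-0.6,-0.1,0,0,0,-2.7],[0,-0.8,-0.13,0,0,0,-3.6],[0,-1.0,-0.16,0,0,0,-4.5]]}}

```text
clock: 15.55
position: [0.5705, -0.0427, 0.0579]
tool_rot: [3.14, -0.0, 1.2]
force: [1.2, 1.0, 0.4]
grip_width: -0.0003
finger_force: 0.1
```

Emit:
{"op": "servo_tool", "data": {"plan": [[0,-0.15,0,0,0,0,-0.7],[0,-0.3,0,0,0,0,-1.3],[0,-0.4,0,0,0,0,-1.8],[0,-0.4,0,0,0,0,-1.8]]}}

```text
clock: 15.95
position: [0.5692, -0.0464, 0.0579]
tool_rot: [3.14, -0.0, 1.231]
force: [0.3, 0.2, 0.5]
grip_width: -0.0001
finger_force: 0.0
```

Emit:
{"op": "servo_tool", "data": {"plan": [[0,-0.15,0,0,0,0,-0.7],[0,-0.3,0,0,0,0,-1.3],[0,-0.4,0,0,0,0,-1.8],[0,-0.4,0,0,0,0,-1.8]]}}

```text
clock: 16.35
position: [0.5678, -0.0503, 0.0579]
tool_rot: [3.14, -0.0, 1.262]
force: [-1.1, 0.2, 0.5]
grip_width: 0.0002
finger_force: 0.0
```

Emit:
{"op": "servo_tool", "data": {"plan": [[0,-0.1,0,0,0,0,-0.4],[0,-0.2,0,0,0,0,-0.9],[0,-0.3,0,0,0,0,-1.3],[0,-0.3,0,0,0,0,-1.3]]}}

```text
clock: 16.75
position: [0.5669, -0.0532, 0.0579]
tool_rot: [3.14, -0.0, 1.285]
force: [-0.2, 0.2, -0.7]
grip_width: -0.0002
finger_force: 0.0
```

Emit:
{"op": "servo_tool", "data": {"plan": [[0,-0.1,0,0,0,0,-0.4],[0,-0.2,0,0,0,0,-0.9],[0,-0.3,0,0,0,0,-1.3],[0,-0.3,0,0,0,0,-1.3]]}}

```text
clock: 17.15
position: [0.5661, -0.0554, 0.0579]
tool_rot: [3.14, -0.001, 1.308]
force: [-0.7, 3.9, 0.1]
grip_width: 0.0001
finger_force: 1.7
```

Resistance begins at about 4 N. I'll continue in small steps.

Emit:
{"op": "servo_tool", "data": {"plan": [[0,-0.1,0,0,0,0,-0.4],[0,-0.2,0,0,0,0,-0.9],[0,-0.3,0,0,0,0,-1.3],[0,-0.3,0,0,0,0,-1.3]]}}

```text
clock: 17.55
position: [0.565, -0.0578, 0.0578]
tool_rot: [3.141, -0.001, 1.331]
force: [-2.3, 7.9, 2.8]
grip_width: 0.0
finger_force: 2.9
```

Emit:
{"op": "servo_tool", "data": {"plan": [[0,-0.1,0,0,0,0,-0.4],[0,-0.2,0,0,0,0,-0.9],[0,-0.3,0,0,0,0,-1.3],[0,-0.3,0,0,0,0,-1.3]]}}

```text
clock: 17.95
position: [0.5642, -0.0604, 0.0578]
tool_rot: [-3.142, -0.002, 1.354]
force: [-2.6, 8.7, 2.4]
grip_width: -0.0001
finger_force: 3.7
```

Emit:
{"op": "servo_tool", "data": {"plan": [[0,-0.1,0,0,0,0,-0.4],[0,-0.2,0,0,0,0,-0.9],[0,-0.2,0,0,0,0,-0.9]]}}

```text
clock: 18.25
position: [0.5636, -0.0621, 0.0577]
tool_rot: [-3.141, -0.002, 1.37]
force: [-3.5, 9.5, 3.1]
grip_width: 0.0001
finger_force: 4.3
```

Emit:
{"op": "servo_tool", "data": {"plan": [[0,-0.1,0,0,0,0,-0.4],[0,-0.2,0,0,0,0,-0.9],[0,-0.2,0,0,0,0,-0.9]]}}

```text
clock: 18.55
position: [0.5632, -0.0638, 0.0577]
tool_rot: [-3.141, -0.002, 1.385]
force: [-4.0, 11.6, 3.6]
grip_width: -0.0001
finger_force: 4.9
```

Emit:
{"op": "servo_tool", "data": {"plan": [[0,-0.1,-0.03,-0.02,0,0,-0.4],[0,-0.15,-0.05,-0.04,0,0,-0.7],[0,-0.15,-0.05,-0.04,0,0,-0.7]]}}

```text
clock: 18.85
position: [0.5626, -0.065, 0.0579]
tool_rot: [-3.141, -0.002, 1.398]
force: [-1.1, 11.6, -2.3]
grip_width: -0.0002
finger_force: 5.4
```

Emit:
{"op": "servo_tool", "data": {"plan": [[0,-0.1,-0.03,-0.02,0,0,-0.4],[0,-0.15,-0.05,-0.03,0,0,-0.7],[0,-0.15,-0.05,-0.03,0,0,-0.7]]}}

```text
clock: 19.15
position: [0.5622, -0.0686, 0.0587]
tool_rot: [3.14, 0.001, 1.408]
force: [-0.1, 0.3, 0.3]
grip_width: 0.0
finger_force: 0.0
```

The force dropped to zero and the tip jumped 3.6 mm, so the bolt has snapped in. I'll back off straight out and then up, and check.

Emit:
{"op": "servo_tool", "data": {"plan": [[0,0.3,0,0,0,0,0],[0,1,0,0,0,0,0],[0,2.5,0,0,0,0,0],[0,4,0,0,0,0,0],[0,5,0,0,0,0,0],[0,5,0,-3,0,0,0],[0,5,0,-7,0,0,0],[0,5,0,-11,0,0,0],[0,7,0,-14,0,0,0],[0,9,0,-14,0,0,0]]}}

```text
clock: 20.15
position: [0.5782, 0.0215, 0.2024]
tool_rot: [3.135, -0.002, 1.408]
force: [0.3, -0.2, -1.4]
grip_width: -0.0
finger_force: 0.0
```

Emit:
{"op": "servo_tool", "data": {"plan": [[0,4,-5,-5,0,0,0],[0,9,-10,-9,0,0,0],[0,13,-12,-12,0,0,0],[0,13,-12,-12,0,0,0],[0,13,-12,-12,0,0,0],[0,13,-12,-12,0,0,0]]}}

```text
clock: 20.75
position: [0.4783, 0.1714, 0.3193]
tool_rot: [3.139, -0.002, 1.413]
force: [-0.2, 0.0, -1.0]
grip_width: 0.0
finger_force: 0.0
```

```bash
python3 - <<'E'
from h import *
s=bot.observe();print(s["position"],s["force"])
f=bot.grab_frame("top");g=bot.grab_frame("scene")
o=np.zeros((480,800,3),np.uint8);R=lambda i,q:cv2.resize(i,q,interpolation=cv2.INTER_CUBIC)
o[:480,:400]=R(f["frame"][165:295,370:478],(400,480));o[:300,400:]=R(g["frame"][270:420,325:525],(400,300))
cv2.imwrite("pics/t8.png",o)
for t in(.15,.062,0,-.05):
    a=H-.16*np.array([-np.sin(Y0-t),np.cos(Y0-t)]);print(t,proj(f,np.r_[a,.088]).round(1),proj(f,np.r_[H,.088]).round(1))
red=lambda a:(a[...,2]-a[...,0]>25)&(a[...,2]-a[...,1]>25)
blob(f,(415,205,465,260),red,.024,"red")
E
```

```text
[0.47825553 0.17140697 0.3193259 ] [-0.17730125  0.01785659 -0.98538959]
0.15 [386.4 252.5] [408.7 183. ]
0.062 [392.6 254.3] [408.7 183. ]
0 [397.1 255.2] [408.7 183. ]
-0.05 [400.8 255.7] [408.7 183. ]
red px [439.  231.1] mean [ 0.5772 -0.1911] rect [ 577.6 -191.6] [54.8 54.1] ang 80.6
```

View pics/t8.png

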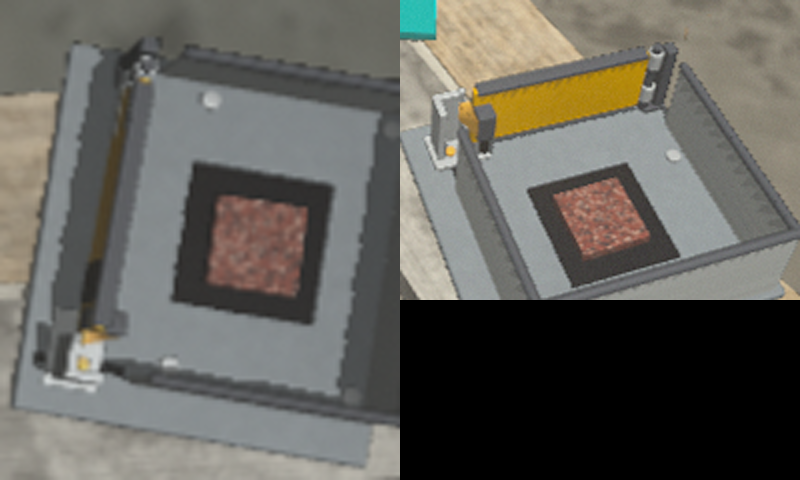

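The gate stands shut by itself: its free edge is at about pixel (400,253), so θ is about -0.04 and it is latched. The red tile is central on the mat. Handing in.

Emit:
{"op": "servo_tool", "data": {"plan": [[0,0,0,0,0,0,0],[0,0,0,0,0,0,0],[0,0,0,0,0,0,0]]}}

```text
clock: 21.15
position: [0.4792, 0.1675, 0.3181]
tool_rot: [3.14, 0.001, 1.407]
force: [0.1, -0.1, 0.2]
grip_width: 0.0
finger_force: 0.0
```

```bash
python3 -c "
from workcell import bot
print(bot.job_done())"
```

```text
the job is handed in; nothing more can be done
None
```

The red tile lies flat on the mat about 1 mm from its centre, and the gate stays latched by itself after a push that read at most about 13 N; the job is handed in at about 21 s, with no verdict returned.

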